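Load a thread reel between the cones of the bench winder

TASK

Take the brown thread reel out of the sloping reel rack, lay it in the V rest of the green thread winder between its two steel cones and let go of it, then push the sliding tailstock up until both cones hold the reel squarely, lifted clear of the rest, without forcing it. Leave the other reels and the things on the bench as they are.

Things in the scene. Friction and masses are not known exactly. Their poses are not given: they have to be found in the camera images.
- reel_brown: Reel of brown thread, lying in one of the rack's lanes against the lip, nothing behind it. Thread 40 mm across and 48 mm long between two white flanges, 48 mm across and 4 mm thick; 56 mm long over all; about 0.09 kg. A 16 mm bore in each end takes the winder's cones. Origin at the reel's centre; y is its axis, level. Grip it across the thread, between the flanges.
- rack: Reel rack, grey steel lanes between wooden cheeks, 288 mm wide (y), 165 deep (x), fixed. Floor slopes 12 degrees down to the front (-x). Four lanes 62 mm wide at y = -99, -33, 33, 99 mm. Origin under its middle; a front reel's centre is at x -46, z 59 mm, 24 mm off the floor. Lane walls 30 mm high, lip 26 mm; in each lane's middle a finger notch 38 mm wide leaves 6 mm of lip.
- winder: Bench thread winder, green, fixed, 120 mm deep (x), about 365 mm long (y). Its centre line runs along its y, at x = 0, 80 mm above the table. Headstock at y = -162 to -62 mm, 114 mm high, bobbin spindle on it to 146 mm; its fixed steel cone points to +y. The grey tailstock at the other end slides along two rods. Origin on the table under the middle of the rest.
- rest (a point): Centre of a reel laid in the rest, 77 mm above the table, reel axis along the winder's y. The rest is a shallow steel V, sides 30 degrees from level, 80 mm long, 35 mm wide, its edges 18 mm below this point. A reel may lie up to 5 mm either way along y from here. In the rest it lies 3 mm below the centre line; the cones lift it as they enter its bore.
- centres (a point): The place of the reel's centre once it is held between the cones: on the centre line, 12 mm nearer the headstock and 3 mm higher than point rest.
- head_tip (a point): Tip of the fixed headstock cone: 6 mm across at the tip, 22 mm across 9.5 mm behind it. It points to the winder's +y.
- tail_tip (a point): Tip of the tailstock's cone, the same cone, pointing to -y.
- tail_pad (a point): Centre of the outer face of the black palm pad (44 mm across) on the back of the tailstock, 80 mm above the table, facing the winder's +y: push here towards -y, with 10 to 25 N. The tailstock's upright is 40 mm wide and reaches 103 mm, a small drag lever on it 117 mm above the table.
- tailstock (a joint): Travel of the tailstock towards the headstock, m: 0 fully back, 0.095 its end stop. It starts between 0 and 0.025 and holds the reel at about 0.076. It slides against a drag of about 5 N and stays where it is left.
- reel_black: Black thread reel like the brown one (56 mm long, 48 mm across, white flanges), in another lane. To be left alone.
- reel_black2: Second black reel, behind the first in the same lane. To be left alone.
- reel_cream: Cream thread reel like the brown one (56 mm long, 48 mm across, white flanges), in another lane. To be left alone.
- reel_green: Dark green thread reel like the brown one (56 mm long, 48 mm across, white flanges), in another lane. To be left alone.
- last: Wooden shoe last, 254 mm long, 82 mm wide, 98 mm high, behind the winder. Origin under its middle, x towards the toe. To be left alone.
- hammer: Hammer, 260 mm long, lying on the bench in front of the winder. To be left alone.
- polish_tin: Red polish tin, 78 mm across, 27 mm high, behind the rack. Origin under its middle. To be left alone.
- glue_jar: Jar, 64 mm across, 85 mm high, in front of the rack. Origin under its middle. To be left alone.

How it is judged:
On the way:
1. the brown reel lies in the rest between the cones, let go, the tailstock still back (x of reel_brown in the frame of rest between -0.004 and 0.004 m and y of reel_brown in the frame of rest between -0.012 and 0.014 m and z of reel_brown in the frame of rest between -0.003 and 0.0022 m and angle between the y axis of reel_brown and the y axis of winder, either way round below 0.12 rad and contact force between the fingers and reel_brown below 0.2 N and value of joint tailstock below 0.06 m), for 0.2 s.
At the end, for the whole second after the job is handed in: The brown reel is held between the two cones: its centre within 2 mm of the centre line (a reel merely lying in the rest is 3 mm low) and within 4 mm of its place along it, its axis within 0.04 rad of the centre line, the tailstock pushed up to more than 70 mm of travel, the reel at rest (x of reel_brown in the frame of centres between -0.002 and 0.002 m and y of reel_brown in the frame of centres between -0.004 and 0.004 m and z of reel_brown in the frame of centres between -0.0018 and 0.002 m and angle between the y axis of reel_brown and the y axis of winder, either way round below 0.04 rad and value of joint tailstock above 0.07 m and linear speed of reel_brown below 0.02 m/s); the robot touches nothing.
It fails at once if another reel is moved more than 30 mm (distance of any of reel_black, reel_black2, reel_cream, reel_green from where it was at the start of the episode above 0.03 m).
It fails at once if the last, hammer, tin or jar is moved more than 40 mm (distance of any of last, hammer, polish_tin, glue_jar from where it was at the start of the episode above 0.04 m).
It fails at once if the reel is forced or thrown against the winder (more than 100 N between reel and winder in all) (contact force between reel_brown and winder above 100 N).
It also fails if it takes over 48 s, if anything falls off the work surface, if the arm or the gripper's body presses on something with over 40 N, if the wrist force passes 120 N, or if a joint passes its speed limit or range.

ROBOT

A 6-joint arm with a two-finger parallel gripper is mounted at the origin on the work surface. World frame = base frame: x ahead of the robot, y to its left, z up, the work surface at z = 0. Lengths are in m, angles in rad, forces in N, time in s.
With the tool pointing down it reaches from about 0.425 to 0.95 m from the base axis. Payload 3.5 kg.
Tool frame: the origin (TCP) lies midway between the tips of the shut fingers; the grasp point (between the pads) lies ctrl.grasp_offset behind it (ctrl.grasp_offset is the distance from the TCP to the grasp point, in m); x points along the fingers, y is the direction in which the jaws open and shut, and the axes are right-handed (so a half turn about x gives the same grasp; the last joint's range is limited). The gripper opens to 85 mm and grips with 20 to 120 N. Pads are 22 mm wide; open, the fingers measure 114 mm over their backs; the gripper's body (76 mm by 85 mm) begins 54 mm behind the grasp point. The pads swing forward as they close: fully open they stand 13 mm farther back than shut.
Start: joints at [1.073, 0.286, 1.577, -0, 1.279, -0.15], TCP at [0.23, 0.635, 0.231] pointing down, gripper open.
Joint ranges: [-2.77, 2.77], [-0.9, 2.22], [0.21, 2.48], [-1.53, 4.67], [0.24, 2.81], [-2.84, 2.84]. Speed limits (rad/s): [2.79, 2.79, 3.14, 3.14, 3.14, 3.14].

INTERFACE

Orientations are given as a unit quaternion [x, y, z, w].
In Python, from plant import readout, read_camera, sign_off, ctrl gives the robot as it stands.
- The arm moves only by the tool drive_tool, never from a script. Its argument "steps" is a list of rows, each a list of 5 numbers: the shift along the tool's x, y, z in cm, then the turn about the tool's x in degrees, then the opening, from 0 (shut) to 1 (fully open). A call has 1 to 10 rows; each row shifts and turns the commanded pose from where the row before left it, along the tool's axes as they then stand; what a row does not reach is not made up. A row lasts 1/10 s, in which the tool goes at most 50 mm and 8.59 degrees, less where a joint would pass 70% of its speed; a pose out of reach is approached as far as the arm can. A call is refused whole if a number of a shift passes 5 or a number of a turn 8.59, either way. A call with a gripper value outside its range is refused whole. The fingers move at their own pace and stop on an object; "force" is the grip in N (left out, the last holds). Time passes only in rows, so rows that do not move let the fingers close. It gives the time, the measured TCP pose, the force and the opening at its end, in the units of the state.
- readout.get_state(): the state, without advancing time (a new reading comes with each control period).
- read_camera(name): name is "scene" or "top"; returns a dict with "frame" (420x560x3 uint8, red, green, blue), "vertical_fov" (degrees; the focal length in pixels is half the picture's height over the tangent of half this angle, whatever the lens; pixels are square), "cx", "cy" (the principal point, pixels), "k1" (the pictures are not rectified: a ray, as slopes to the right and down, at radius r is drawn at 1 + k1 r^2 times it, then the intrinsics apply), "eye" and "orientation" of the camera in the world. Camera axes: x right, y up, looking along -z (the intrinsics and any distortion apply to the point x, -y, -z); pixel columns grow to the right and rows downward; lengths in m; the calibration is good to about 2 mm. A picture is of the moment at which its call begins. There is no depth.
- sign_off(): hands the job in, once; it reports no verdict.
The state is a dict: "time": time; "qpos": joint angles; "dq": joint speeds; "joint_efforts": joint torques, N m; "eef_pos": TCP position; "tcp_rot": TCP orientation; "contact_force": force on the tool from outside, world axes, zero at the start; "wrist_torque": the same for the moment, N m; "opening": opening from 0.0 (shut) to 1.0 (fully open).
Only numpy, scipy, OpenCV 4.12 (cv2) and the standard library are available. Lean on these libraries where they do the work, as an engineer would, in place of code of your own. Each camera call takes 0.05 s, during which the arm holds its last target. There are 200 camera calls.

## Working session

There is one attempt and no reset: what is moved stays moved. The work goes in short steps, Python scripts to look and compute and a tool call to move; the robot and the scene stay as the last step left them, time stands still between calls to the robot, and variables do not carry over. Pictures are saved under pics/ and viewed, about 8 in all and at most 12, crops included, and the job is handed in when it is done.

Besides the shell and the picture viewer there is one more tool, called after "Emit:" as a command line: name --pt "numbers of a row" for each row, then --argument value for the rest. drive_tool: Moves the arm, as the interface text tells. Its arguments: {"type":"object","properties":{"steps":{"type":"array","items":{"type":"array","items":{"type":"number"}}},"force":{"type":"number"}},"required":["steps"]}

```bash
mkdir -p pics
cat > h.py <<'E'
import numpy as np, cv2
from scipy.spatial.transform import Rotation as R
from plant import readout, read_camera, sign_off, ctrl
def cam(n,save=None):
    c=read_camera(n)
    if save: cv2.imwrite(f'pics/{save}.png',c['frame'][:,:,::-1])
    return c
def K(c):
    f=c['frame'].shape[0]/2/np.tan(np.radians(c['vertical_fov'])/2)
    return np.array([[f,0,c['cx']],[0,f,c['cy']],[0,0,1.]]),np.array([c['k1'],0,0,0,0.])
def proj(c,P):
    k,d=K(c);M=R.from_quat(c['orientation']).as_matrix()
    q=(np.atleast_2d(P)-c['eye'])@M*[1,-1,-1]
    return cv2.projectPoints(q.reshape(-1,1,3),np.zeros(3),np.zeros(3),k,d)[0].reshape(-1,2)
def ray(c,uv):
    k,d=K(c);M=R.from_quat(c['orientation']).as_matrix()
    p=cv2.undistortPoints(np.array(uv,float).reshape(-1,1,2),k,d).reshape(-1,2)
    return np.c_[p[:,0],-p[:,1],-np.ones(len(p))]@M.T
def atz(c,uv,z):
    r=ray(c,uv);z=np.broadcast_to(z,len(r));return np.array(c['eye'])+r*((z-c['eye'][2])/r[:,2])[:,None]
E
python3 - <<'E'
from h import *
print(readout.get_state(),ctrl.grasp_offset)
for n in('scene','top'):
    c=cam(n,n+'0');print(n,c['eye'],c['orientation'],c['vertical_fov'],c['cx'],c['cy'],c['k1'])
    cv2.imwrite(f'pics/{n}0b.png',cv2.resize(c['frame'][:,:,::-1],(800,600),interpolation=cv2.INTER_CUBIC))
E
```

```text
{'time': 0.0, 'qpos': array([ 1.07300245e+00,  2.87174711e-01,  1.57821338e+00, -6.85182073e-06,
        1.27856276e+00, -1.50022924e-01]), 'dq': array([-0.00010367,  0.00220424, -0.00263052,  0.00057829,  0.00048151,
        0.00051368]), 'joint_efforts': array([-6.86794592e-04, -4.05977511e+01, -2.92628235e+01, -1.81202149e-04,
        5.71057841e-03, -2.06579458e-06]), 'eef_pos': array([0.22970981, 0.63400538, 0.22992144]), 'tcp_rot': array([ 0.12154501,  0.69670639, -0.12312727,  0.69618007]), 'contact_force': array([-0.10817746,  0.28119451, -0.56709244]), 'wrist_torque': array([0.02323784, 0.01136753, 0.08255345]), 'opening': 1.0016895806700554} 0.0187
scene [1.02259529 0.07553696 0.84175289] [0.1929732  0.20483521 0.70388999 0.65218308] 53.933886093476524 276.10719002300226 207.51876954262275 0.023796532490520255
top [0.4117934  0.01043907 1.08760322] [-0.05055723  0.03294538  0.70805765 -0.70357156] 55.14806891819143 275.5494855114258 205.13023943493738 -0.08352400425523512
```

View pics/top0b.png

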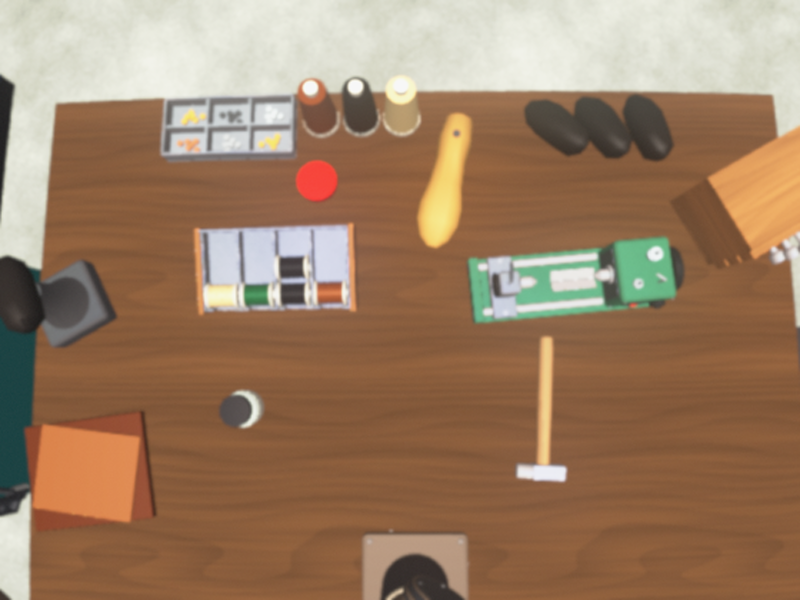

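View pics/scene0b.png

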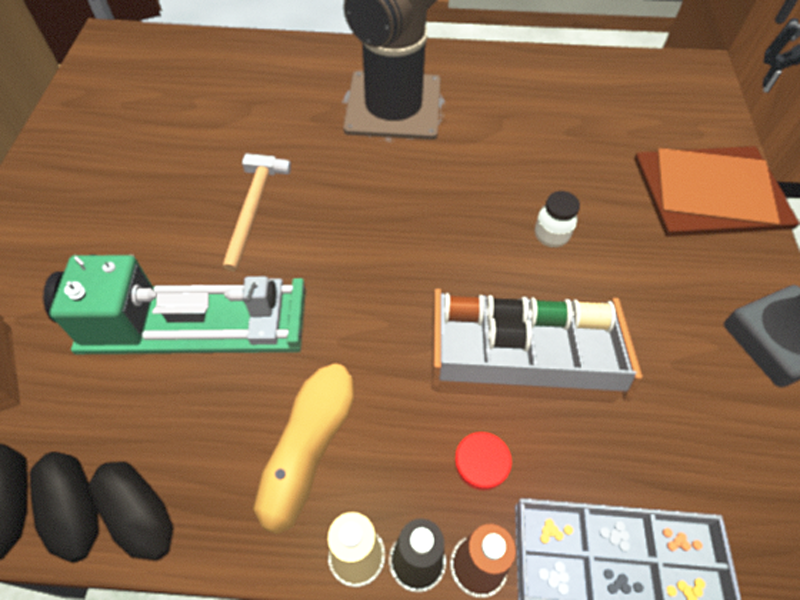

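Run:
```python
import cv2,numpy as np
def crop(n,u,v,w,h,s=4.5):
    im=cv2.imread(f'pics/{n}0.png')[v:v+h,u:u+w]
    im=cv2.resize(im,None,fx=s,fy=s,interpolation=cv2.INTER_CUBIC)
    for k in range(-(-u//10)*10,u+w,10):
        x=int((k-u+.5)*s); cv2.line(im,(x,0),(x,12 if k%50 else 25),(0,255,255),1)
        if k%50==0: cv2.putText(im,str(k),(x+2,25),0,.45,(0,255,255),1)
    for k in range(-(-v//10)*10,v+h,10):
        y=int((k-v+.5)*s); cv2.line(im,(0,y),(12 if k%50 else 25,y),(0,255,255),1)
        cv2.putText(im,str(k),(13,y+4),0,.4,(0,255,255),1)
    return im
cv2.imwrite('pics/t1.png',np.vstack([crop('top',130,155,176,66),crop('top',320,160,176,66)]))
cv2.imwrite('pics/s1.png',np.vstack([crop('scene',290,197,176,66),crop('scene',40,172,176,66)]))
```

```text
(no output)
```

View pics/t1.png

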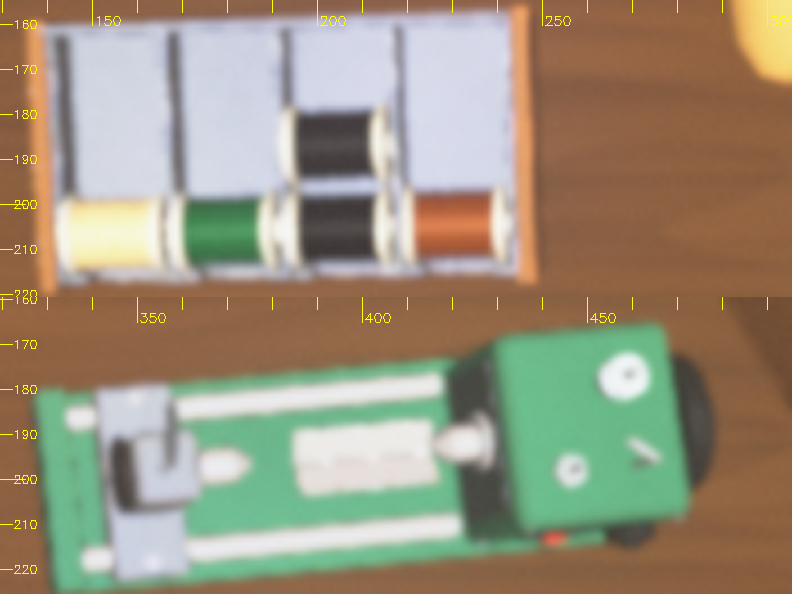

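View pics/s1.png

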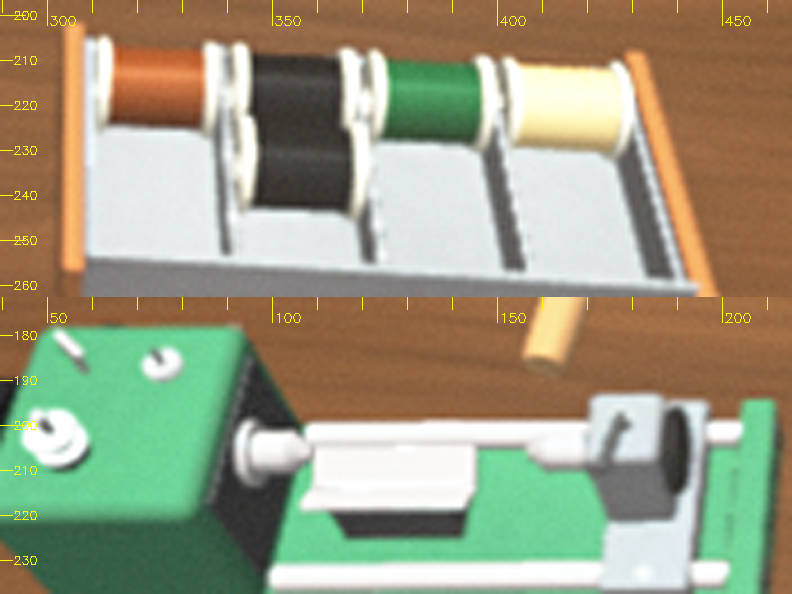

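```bash
cat > m.py <<'E'
from h import *
from scipy.optimize import least_squares
T=cam('top');S=cam('scene')
def px(u0,v0,dy,L): return np.array([[u0+x/4.5-.5,v0+(y-dy)/4.5-.5] for x,y in L])
# reels brown, black, green, cream : thread centres
t=px(130,155,0,[(455,225),(340,229),(226,232),(110,234)])
s=px(290,197,0,[(158,87),(297,90),(433,103),(570,108)])
def res(p):
    P=[[p[0]-i*-.066*-np.sin(p[2]),p[1]+i*.066*np.cos(p[2]),p[3]] for i in range(4)]
    return np.r_[proj(T,P)-t,proj(S,P)-s].ravel()
r=least_squares(res,[.45,.2,0,.059]);print('rack brown xy,yaw,z',r.x.round(4),r.fun.reshape(-1,2).round(1).tolist())
print('brown top-only',atz(T,t[:1],.059),'scene',atz(S,s[:1],.059))
# winder
wt=px(320,160,297,[(437,444),(252,463),(292,430),(432,420),(438,482),(302,495),(495,340),(663,325)])
ws=px(40,172,297,[(311,450),(527,450),(475,443),(315,445),(303,508),(463,510)])
def wpts(p):
    L=np.array([[0,-.034,.08],[0,.086-p[3],.08],[.0175,.04,.059],[.0175,-.04,.059],[-.0175,-.04,.059],[-.0175,.04,.059]])
    c,q=np.cos(p[2]),np.sin(p[2]);return L@np.array([[c,-q,0],[q,c,0],[0,0,1]]).T+[p[0],p[1],0]
def wres(p):
    P=wpts(p);Q=P[[0,1,5,4,3,2]];Q=P[[0,1,5,4,3,2]]
    return np.r_[proj(T,P)-wt[:6],proj(S,P[[0,1,5,4,3,2]])-ws].ravel()
r=least_squares(wres,[.45,-.25,0,.01],loss='soft_l1');print('winder x,y,yaw,travel',r.x.round(4),wres(r.x).reshape(-1,2).round(1).tolist())
for n,z in(('head',.08),('tail',.08)):
    i=0 if n=='head' else 1
    print(n,atz(T,wt[i:i+1],z),atz(S,ws[i:i+1],z))
E
python3 m.py
```

```text
rack brown xy,yaw,z [0.5359 0.1525 0.0149 0.0619] [[-0.3, 0.1], [-0.1, -0.2], [0.1, -0.3], [1.0, -0.1], [1.0, -0.3], [-0.0, 0.7], [-0.1, -0.6], [-0.3, -0.1]]
brown top-only [[0.53656691 0.15209913 0.059     ]] scene [[0.53496872 0.15070094 0.059     ]]
winder x,y,yaw,travel [ 0.5576 -0.2898  0.0832  0.0143] [[0.3, 0.6], [0.3, 0.1], [0.9, 0.7], [0.2, 0.2], [0.6, -0.2], [0.3, -0.3], [-0.5, 0.9], [0.2, 0.7], [1.0, 0.8], [0.7, 0.5], [0.1, -0.2], [1.1, -0.8]]
head [[ 0.56183308 -0.32298029  0.08      ]] [[ 0.55810883 -0.32317649  0.08      ]]
tail [[ 0.55178129 -0.21754749  0.08      ]] [[ 0.54999088 -0.21919343  0.08      ]]
```

```bash
cat >> m.py <<'E'
print('--')
M=R.from_quat(readout.get_state()['tcp_rot']).as_matrix();print(M.round(3))
print('yaw of tool y deg',np.degrees(np.arctan2(M[1,1],M[0,1])))
p=r.x
rt=px(320,160,297,[(190,550),(460,523),(180,408),(440,384)]);rs=px(40,172,297,[(310,435),(590,430),(270,577),(600,574)])
for z in(.02,.03,.04,.05,.06,.07):
    c,q=np.cos(p[2]),np.sin(p[2]);W=lambda P:((P[:,:2]-p[:2])@np.array([[c,-q],[q,c]]))[:,0].round(4)
    print(z,W(atz(T,rt,z)),W(atz(S,rs,z)))
E
python3 m.py | sed -n '/--/,$p'
```

```text
--
[[-0.     0.341  0.94 ]
 [-0.001  0.94  -0.341]
 [-1.    -0.001 -0.   ]]
yaw of tool y deg 70.07332748460462
0.02 [-0.0409 -0.0397  0.0442  0.0447] [-0.0508 -0.0532  0.0346  0.034 ]
0.03 [-0.0416 -0.0404  0.0427  0.0431] [-0.0441 -0.0465  0.0402  0.0396]
0.04 [-0.0424 -0.0412  0.0412  0.0416] [-0.0375 -0.0399  0.0458  0.0452]
0.05 [-0.0431 -0.0419  0.0396  0.04  ] [-0.0309 -0.0332  0.0514  0.0508]
0.06 [-0.0439 -0.0427  0.0381  0.0385] [-0.0243 -0.0266  0.057   0.0564]
0.07 [-0.0446 -0.0434  0.0365  0.037 ] [-0.0176 -0.0199  0.0626  0.062 ]
```

Emit:
drive_tool --pt "0 0 0 6.92 1" --pt "0 0 0 6.92 1" --pt "0 0 0 6.92 1" --pt "0 0 0 6.92 1" --pt "0 0 0 6.92 1" --pt "0 0 0 6.92 1" --pt "0 0 0 6.92 1" --pt "0 0 0 6.92 1" --pt "0 0 0 6.92 1" --pt "0 0 0 6.92 1"

```text
time: 1.3
eef_pos: [0.23, 0.6345, 0.2312]
tcp_rot: [0.497, 0.503, -0.497, 0.503]
contact_force: [-0.3, 0.1, 0.2]
opening: 1.0
```

Emit:
drive_tool --pt "0.4 2.5 4.05 0 1" --pt "0.4 2.5 4.05 0 1" --pt "0.4 2.5 4.05 0 1" --pt "0.4 2.5 4.05 0 1" --pt "0.4 2.5 4.05 0 1" --pt "0.4 2.5 4.05 0 1" --pt "0.4 2.5 4.05 0 1" --pt "0.4 2.5 4.05 0 1" --pt "0.4 2.5 4.05 0 1" --pt "0.4 2.5 4.05 0 1"

```text
time: 2.3
eef_pos: [0.4869, 0.2317, 0.1915]
tcp_rot: [0.496, 0.504, -0.496, 0.504]
contact_force: [-0.2, 0.5, -1.0]
opening: 1.005
```

Emit:
drive_tool --pt "1 2.5 4.05 0 1" --pt "1 2.5 4.05 0 1" --pt "1 0 0 0 1" --pt "1 0 0 0 1" --pt "0 0 0 0 1" --pt "0 0 0 0 1"

```text
time: 2.9
eef_pos: [0.5365, 0.1544, 0.151]
tcp_rot: [0.495, 0.505, -0.496, 0.504]
contact_force: [0.0, -0.9, 0.2]
opening: 0.997
```

Run:
```python
from h import *
s=readout.get_state();M=R.from_quat(s['tcp_rot']).as_matrix();print(s['eef_pos'],np.degrees(np.arctan2(M[1,1],M[0,1])),s['qpos'])
d=np.array([.5359,.152,.1])-s['eef_pos'];print('tool shift cm',M.T@d*100)
T=cam('top','t2');S=cam('scene','s2')
a=T['frame'][150:225,130:290];b=S['frame'][130:265,280:440]
im=np.vstack([a,b]);cv2.imwrite('pics/v2.png',cv2.resize(im[:,:,::-1],None,fx=2.8,fy=2.8,interpolation=cv2.INTER_CUBIC))
```

```text
[0.53652838 0.15444426 0.15104271] 0.9857976316536149 [9.84804389e-02 1.12304590e-01 1.93353378e+00 1.97268441e-04
 1.09663531e+00 8.11849220e-02]
tool shift cm [ 5.10430325 -0.06247908  0.24383694]
```

View pics/v2.png

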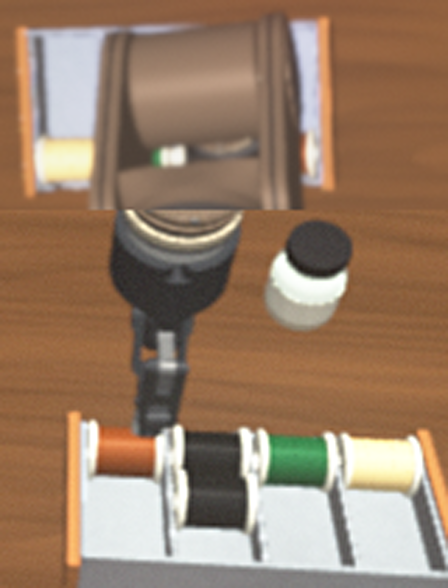

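Emit:
drive_tool --pt "1.2 -0.06 0.24 0 1" --pt "1.2 0 0 0 1" --pt "1.2 0 0 0 1" --pt "1.2 0 0 0 1" --pt "1.2 0 0 0 1" --pt "1.2 0 0 0 1" --pt "1.2 0 0 0 1" --pt "1.2 0 0 0 1" --pt "0 0 0 0 1"

```text
time: 3.9
eef_pos: [0.5353, 0.1506, 0.0529]
tcp_rot: [0.495, 0.505, -0.497, 0.503]
contact_force: [1.1, 0.5, 0.2]
opening: 1.003
```

Emit:
drive_tool --pt "0.7 0 0 0 1" --pt "0.6 0 0 0 1" --pt "0 0 0 0 1"

```text
time: 4.2
eef_pos: [0.5364, 0.1507, 0.0416]
tcp_rot: [0.496, 0.504, -0.497, 0.504]
contact_force: [0.2, 0.2, 0.4]
opening: 0.996
```

Clear so far; close gently.

Emit:
drive_tool --pt "0 0 0 0 0.6" --pt "0 0 0 0 0.5" --pt "0 0 0 0 0.3" --pt "0 0 0 0 0.3" --pt "0 0 0 0 0.3" --pt "0 0 0 0 0.3" --pt "0 0 0 0 0.3" --force 25

```text
time: 4.9
eef_pos: [0.5368, 0.1508, 0.0427]
tcp_rot: [0.496, 0.504, -0.496, 0.504]
contact_force: [-3.0, -0.2, 4.1]
opening: 0.459
```

Emit:
drive_tool --pt "-0.5 0 0 0 0.3" --pt "-1 0 0 0 0.3" --pt "-1.5 0 0 0 0.3" --pt "-2 0 0 0 0.3" --pt "-2.5 0 0 0 0.3" --pt "-2.5 0 0 0 0.3" --pt "-2 0 0 0 0.3" --pt "-1 0 0 0 0.3" --pt "0 0 0 0 0.3" --force 40

```text
time: 5.8
eef_pos: [0.5381, 0.1509, 0.175]
tcp_rot: [0.498, 0.503, -0.495, 0.505]
contact_force: [0.5, 0.8, -1.8]
opening: 0.456
```

Run:
```python
from h import *
s=readout.get_state();M=R.from_quat(s['tcp_rot']).as_matrix();print(s['eef_pos'],s['contact_force'],s['opening'],np.degrees(np.arctan2(M[1,1],M[0,1])))
S=cam('scene','s3')
P=s['eef_pos']+[0,0,.0165]; print(proj(S,[P,P+[0,.024,0],P-[0,.024,0]]))
cv2.imwrite('pics/v3.png',cv2.resize(S['frame'][130:230,270:410,::-1],None,fx=4.5,fy=4.5,interpolation=cv2.INTER_CUBIC))
```

```text
[0.53814906 0.15094101 0.17498905] [ 0.49079689  0.79049232 -1.77035017] 0.4557208429724506 0.8741311746521481
[[331.7443427  181.69874234]
 [344.10138843 182.47083505]
 [319.42120016 180.92752438]]
```

View pics/v3.png

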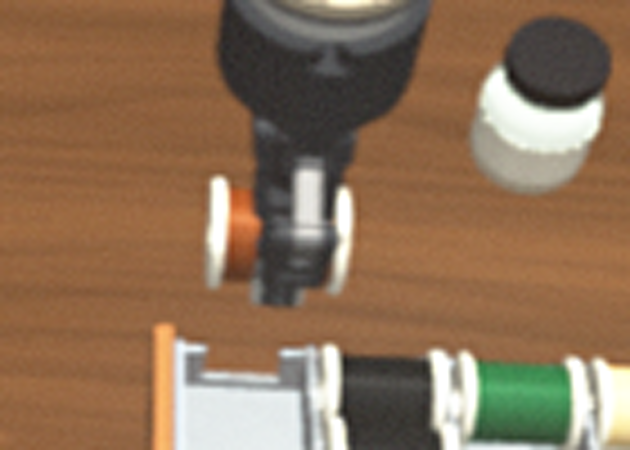

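Emit:
drive_tool --pt "0 0.13 2.5 0 0.3" --pt "0 0.13 4.5 0 0.3" --pt "0 0.13 5 0 0.3" --pt "0 0.13 5 0 0.3" --pt "0 0.13 5 0 0.3" --pt "0 0.13 5 0 0.3" --pt "0 0.13 5 0 0.3" --pt "0 0.13 5 0 0.3" --pt "0 0.13 4.5 0 0.3" --pt "0 0.13 2.5 0 0.3"

```text
time: 6.85
eef_pos: [0.5553, -0.292, 0.1702]
tcp_rot: [0.497, 0.504, -0.497, 0.502]
contact_force: [0.6, 0.1, -0.4]
opening: 0.454
```

Emit:
drive_tool --pt "0 0 0 -1.3 0.3" --pt "0 0 0 -1.3 0.3" --pt "0 0 0 -1.3 0.3" --pt "0 0 0 0 0.3" --pt "0 0 0 0 0.3"

```text
time: 7.35
eef_pos: [0.5567, -0.2876, 0.1723]
tcp_rot: [0.478, 0.521, -0.478, 0.521]
contact_force: [-0.3, -0.0, -0.6]
opening: 0.457
```

```bash
cat > w.py <<'E'
from h import *
import sys
s=readout.get_state();M=R.from_quat(s['tcp_rot']).as_matrix();print(s['eef_pos'],s['contact_force'],s['opening'],np.degrees(np.arctan2(M[1,1],M[0,1])),M[:,0].round(3))
a=.0832;W=np.array([[np.cos(a),-np.sin(a),0],[np.sin(a),np.cos(a),0],[0,0,1]])
print('TCP in winder mm',W.T@(s['eef_pos']-[.5576,-.2898,0])*1000)
g=np.array(eval(sys.argv[1]))/1000
print('tool shift cm',M.T@(W@g+[.5576,-.2898,0]-s['eef_pos'])*100)
E
python3 w.py "[0,1,75]"
```

```text
[ 0.55667194 -0.28757666  0.17228095] [-0.26835669 -0.03488104 -0.55301842] 0.4570684408932278 4.862842076389497 [-0.  0. -1.]
TCP in winder mm [ -0.74008274   2.29277507 172.28095352]
tool shift cm [9.72805253 0.07528428 0.13173975]
```

Emit:
drive_tool --pt "1 0.08 0.13 0 0.3" --pt "1.5 0 0 0 0.3" --pt "1.5 0 0 0 0.3" --pt "1.5 0 0 0 0.3" --pt "1.5 0 0 0 0.3" --pt "1.5 0 0 0 0.3" --pt "1.2 0 0 0 0.3" --pt "0 0 0 0 0.3" --pt "0 0 0 0 0.3"

```text
time: 8.25
eef_pos: [0.5575, -0.2901, 0.0751]
tcp_rot: [0.479, 0.52, -0.479, 0.52]
contact_force: [0.4, -0.1, -1.9]
opening: 0.454
```

```bash
python3 w.py "[0,1,60.5]"
python3 - <<'E'
from h import *
S=cam('scene','s4');T=cam('top','t4');s=readout.get_state()
cv2.imwrite('pics/v4.png',np.hstack([cv2.resize(S['frame'][160:250,30:220,::-1],None,fx=4.2,fy=4.2,interpolation=cv2.INTER_CUBIC)]))
P=s['eef_pos']+[0,0,.0165];a=.0832;ax=np.array([-np.sin(a),np.cos(a),0])
q=proj(S,[P,P+.028*ax,P-.028*ax]);print((q-[30,160]+.5)*4.2)
E
```

```text
[ 0.55747251 -0.29014105  0.07509496] [ 0.43826905 -0.08504474 -1.89103559] 0.453716943961353 4.769864535444275 [-0.  0. -1.]
TCP in winder mm [-0.15538979 -0.32927447 75.09495576]
tool shift cm [ 1.45951895  0.01585766 -0.1326328 ]
[[386.58447919 183.74805901]
 [441.52559853 183.51419028]
 [331.52376458 183.98148004]]
```

View pics/v4.png

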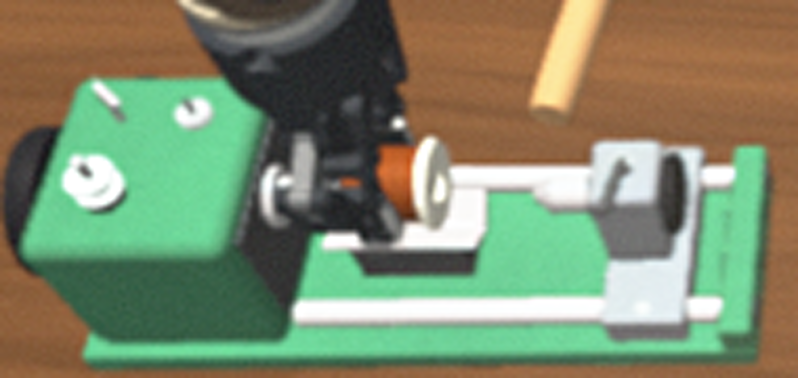

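Emit:
drive_tool --pt "0.3 0 -0.1 0 0.3" --pt "0.3 0 0 0 0.3" --pt "0.3 0 0 0 0.3" --pt "0.2 0 0 0 0.3" --pt "0.1 0 0 0 0.3" --pt "0.1 0 0 0 0.3" --pt "0 0 0 0 0.3"

```text
time: 9.05
eef_pos: [0.5573, -0.2891, 0.0622]
tcp_rot: [0.479, 0.52, -0.479, 0.52]
contact_force: [0.2, -0.8, -0.4]
opening: 0.46
```

Emit:
drive_tool --pt "0.1 0 0 0 0.3" --pt "0 0 0 0 0.3" --pt "0 0 0 0 0.3"

```text
time: 9.35
eef_pos: [0.5575, -0.2892, 0.0617]
tcp_rot: [0.479, 0.52, -0.479, 0.521]
contact_force: [-0.2, 0.9, 0.0]
opening: 0.454
```

Emit:
drive_tool --pt "0.1 0 0 0 0.3" --pt "0 0 0 0 0.3" --pt "0 0 0 0 0.3"

```text
time: 9.65
eef_pos: [0.5576, -0.2893, 0.0616]
tcp_rot: [0.479, 0.52, -0.479, 0.521]
contact_force: [-1.3, 2.0, 5.0]
opening: 0.457
```

Emit:
drive_tool --pt "0.1 0 0 0 0.3" --pt "0 0 0 0 0.3" --pt "0 0 0 0 0.3"

```text
time: 9.95
eef_pos: [0.5577, -0.2893, 0.0615]
tcp_rot: [0.479, 0.52, -0.479, 0.521]
contact_force: [-4.5, 3.1, 9.1]
opening: 0.457
```

Emit:
drive_tool --pt "-0.1 0 0 0 0.3" --pt "0 0 0 0 0.48" --pt "0 0 0 0 0.5" --pt "0 0 0 0 0.54" --pt "0 0 0 0 0.6" --pt "0 0 0 0 0.7" --pt "0 0 0 0 0.75" --pt "0 0 0 0 0.75" --pt "0 0 0 0 0.75"

```text
time: 10.85
eef_pos: [0.5574, -0.2891, 0.0603]
tcp_rot: [0.479, 0.52, -0.479, 0.52]
contact_force: [0.2, 0.3, 0.3]
opening: 0.751
```

Emit:
drive_tool --pt "-1 0 0 0 0.75" --pt "-2 0 0 0 0.75" --pt "-3 0 0 0 0.75" --pt "-3 0 0 0 0.75" --pt "-3 0 0 0 0.75" --pt "0 0 0 0 0.75"

```text
time: 11.45
eef_pos: [0.5601, -0.291, 0.1875]
tcp_rot: [0.479, 0.516, -0.478, 0.525]
contact_force: [0.3, -0.9, 0.7]
opening: 0.75
```

```bash
python3 w.py "[0,100,190]"
python3 - <<'E'
from h import *
S=cam('scene','s5')
cv2.imwrite('pics/v5.png',cv2.resize(S['frame'][160:250,30:220,::-1],None,fx=4.2,fy=4.2,interpolation=cv2.INTER_CUBIC))
a=.0832;W=np.array([[np.cos(a),-np.sin(a),0],[np.sin(a),np.cos(a),0],[0,0,1]])
q=proj(S,np.array([[0,1,77],[0,29,77],[0,-27,77],[0,-27,101],[0,29,101]])/1000@W.T+[.5576,-.2898,0]);print((q-[30,160]+.5)*4.2)
E
```

```text
[ 0.56010602 -0.29103109  0.18745101] [ 0.31203115 -0.86419988  0.67043323] 0.7500707767834014 4.780714884805746 [ 0.009 -0.007 -1.   ]
TCP in winder mm [  2.39504307  -1.43509585 187.45100602]
tool shift cm [ -0.33553529  -0.23481656 -10.14127211]
[[399.72397698 199.68089154]
 [453.81976667 199.43811793]
 [345.51394138 199.92396008]
 [329.88607908 174.45725024]
 [440.71280897 174.00214735]]
```

View pics/v5.png

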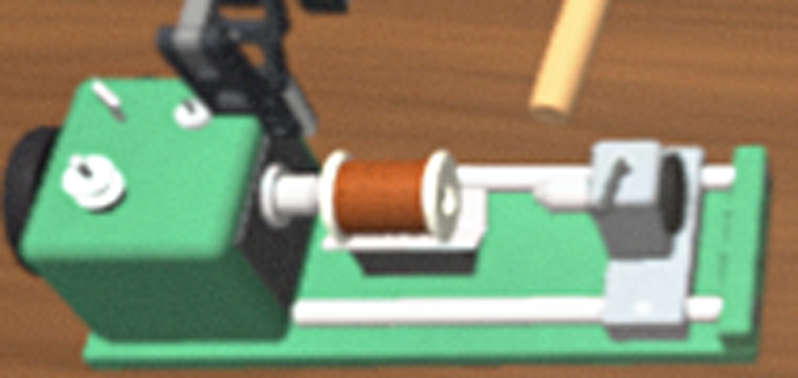

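Run:
```python
from h import *
T=cam('top','t5');S=cam('scene')
a=.0832;W=np.array([[np.cos(a),-np.sin(a),0],[np.sin(a),np.cos(a),0],[0,0,1]])
f=lambda P:(P-[.5576,-.2898,0])@W*1000
# pad: top crop, top rim of disc at z~.102 ; scene crop right rim
print(f(atz(T,[[320+112/4.5-.5,160+(465-297)/4.5-.5]],.095)))
print(f(atz(S,[[30+684/4.2-.5,160+190/4.2-.5],[30+663/4.2-.5,160+160/4.2-.5]],.08)))
# end plate top: left edge in top
print('plate',f(atz(T,[[320+37/4.5-.5,160+(390-297)/4.5-.5],[320+57/4.5-.5,160+(590-297)/4.5-.5]],.03)))
for y in(115,120,125,130,135): print(y,(proj(S,np.array([[0,y,80],[0,y,102],[22,y,80]])/1000@W.T+[.5576,-.2898,0])-[30,160]+.5)*4.2)
```

```text
[[  4.34331945 153.47603378  95.        ]]
[[ -3.29713593 148.88191847  80.        ]
 [-22.30819645 135.8930209   80.        ]]
plate [[ 61.12742377 182.48587356  30.        ]
 [-57.883588   183.09619754  30.        ]]
115 [[618.19778305 195.58129603]
 [609.65246559 172.21234979]
 [612.98633641 231.44811335]]
120 [[627.82137206 195.53830164]
 [619.47890254 172.17107046]
 [622.73908952 231.40059612]]
125 [[637.44230663 195.49530759]
 [629.30253534 172.12975584]
 [632.48909382 231.3531334 ]]
130 [[647.06062921 195.45231371]
 [639.12340914 172.08840574]
 [642.23639344 231.30572496]]
135 [[656.67638219 195.4093198 ]
 [648.94156908 172.04701999]
 [651.98103254 231.25837059]]
```

Emit:
drive_tool --pt "0 0 -2 0 0.4" --pt "0 0 -3 0 0.2" --pt "0 0 -3.5 0 0" --pt "0 0 -3.5 0 0" --pt "0 0 -3 0 0" --pt "0 0 -2 0 0" --pt "0 0 -0.9 0 0" --pt "0 0 0 0 0" --pt "0 0 0 0 0"

```text
time: 12.5
eef_pos: [0.5422, -0.1108, 0.1798]
tcp_rot: [0.479, 0.521, -0.479, 0.52]
contact_force: [0.7, -0.8, -0.1]
opening: 0.002
```

```bash
python3 w.py "[0,180,62]"
```

```text
[ 0.54224776 -0.11083668  0.17981451] [ 0.67491482 -0.78606976 -0.06831226] 0.002022762400117578 4.781295285631248 [-0.001 -0.    -1.   ]
TCP in winder mm [ -0.42655513 179.62010124 179.81451203]
tool shift cm [11.78141571  0.05208172 -0.03723576]
```

Emit:
drive_tool --pt "1.5 0.05 0 0 0" --pt "2 0 0 0 0" --pt "2 0 0 0 0" --pt "2 0 0 0 0" --pt "2 0 0 0 0" --pt "1.5 0 0 0 0" --pt "0.8 0 0 0 0" --pt "0 0 0 0 0"

```text
time: 13.3
eef_pos: [0.542, -0.1107, 0.0606]
tcp_rot: [0.479, 0.521, -0.479, 0.519]
contact_force: [-0.7, -0.1, -0.7]
opening: -0.001
```

Emit:
drive_tool --pt "0 0 0.5 0 0" --pt "0 0 0.5 0 0" --pt "0 0 0.5 0 0" --pt "0 0 0.3 0 0" --pt "0 0 0.3 0 0"

```text
time: 13.8
eef_pos: [0.5451, -0.1311, 0.0631]
tcp_rot: [0.48, 0.52, -0.478, 0.52]
contact_force: [-0.0, 5.6, 4.0]
opening: -0.002
```

Emit:
drive_tool --pt "0 0 0.4 0 0" --pt "0 0 0.4 0 0" --pt "0 0 0.4 0 0" --pt "0 0 0.4 0 0" --pt "0 0 0.4 0 0" --pt "0 0 0.4 0 0" --pt "0 0 0.4 0 0" --pt "0 0 0.4 0 0" --pt "0 0 0.4 0 0"

```text
time: 14.7
eef_pos: [0.5482, -0.1663, 0.0631]
tcp_rot: [0.48, 0.521, -0.478, 0.52]
contact_force: [-0.2, 5.6, 3.7]
opening: -0.005
```

```bash
python3 w.py "[0,98,62]"
```

```text
[ 0.54817789 -0.16628206  0.06310573] [-0.23598888  5.60288429  3.66249654] -0.004540688448417115 4.7572604760188835 [ 0.001  0.003 -1.   ]
TCP in winder mm [  0.87532757 123.87369345  63.10572782]
tool shift cm [ 0.10418882 -0.08719614  2.58764564]
```

Emit:
drive_tool --pt "0 -0.05 0.3 0 0" --pt "0 0 0.3 0 0" --pt "0 0 0.3 0 0" --pt "0 0 0.3 0 0" --pt "0 0 0.3 0 0"

```text
time: 15.2
eef_pos: [0.5495, -0.1811, 0.0631]
tcp_rot: [0.48, 0.52, -0.478, 0.52]
contact_force: [2.2, 7.0, 3.0]
opening: -0.002
```

Emit:
drive_tool --pt "0 0 0.2 0 0" --pt "0 0 0.2 0 0"

```text
time: 15.4
eef_pos: [0.5498, -0.185, 0.0631]
tcp_rot: [0.48, 0.52, -0.478, 0.52]
contact_force: [1.9, 6.3, 2.1]
opening: -0.002
```

Emit:
drive_tool --pt "0 0 0.2 0 0" --pt "0 0 0.1 0 0"

```text
time: 15.6
eef_pos: [0.5501, -0.1878, 0.0631]
tcp_rot: [0.48, 0.52, -0.478, 0.52]
contact_force: [2.2, 6.8, 3.7]
opening: -0.001
```

Emit:
drive_tool --pt "0 0 0.1 0 0" --pt "0 0 0.1 0 0"

```text
time: 15.8
eef_pos: [0.5503, -0.1895, 0.0631]
tcp_rot: [0.48, 0.521, -0.477, 0.52]
contact_force: [2.4, 8.3, 3.6]
opening: 0.002
```

Emit:
drive_tool --pt "0 0 0.1 0 0" --pt "0 0 0 0 0"

```text
time: 16.0
eef_pos: [0.5503, -0.1902, 0.0631]
tcp_rot: [0.48, 0.521, -0.477, 0.52]
contact_force: [1.8, 8.6, 3.8]
opening: -0.003
```

Emit:
drive_tool --pt "0 0 0.1 0 0" --pt "0 0 0 0 0"

```text
time: 16.2
eef_pos: [0.5503, -0.1904, 0.0631]
tcp_rot: [0.481, 0.521, -0.477, 0.519]
contact_force: [1.8, 11.2, 5.2]
opening: 0.0
```

Emit:
drive_tool --pt "0 0 0.1 0 0" --pt "0 0 0.1 0 0" --pt "0 0 0 0 0"

```text
time: 16.5
eef_pos: [0.5503, -0.1906, 0.0632]
tcp_rot: [0.482, 0.522, -0.477, 0.518]
contact_force: [1.6, 16.2, 7.4]
opening: -0.001
```

Emit:
drive_tool --pt "0 0 0.1 0 0" --pt "0 0 0.1 0 0" --pt "0 0 0 0 0"

```text
time: 16.8
eef_pos: [0.5503, -0.1908, 0.0632]
tcp_rot: [0.482, 0.523, -0.476, 0.517]
contact_force: [0.9, 22.4, 9.8]
opening: -0.0
```

```bash
python3 w.py "[0,98,62]"
python3 - <<'E'
from h import *
S=cam('scene','s6')
cv2.imwrite('pics/v6.png',cv2.resize(S['frame'][170:235,75:215,::-1],None,fx=5.5,fy=5.5,interpolation=cv2.INTER_CUBIC))
a=.0832;W=np.array([[np.cos(a),-np.sin(a),0],[np.sin(a),np.cos(a),0],[0,0,1]])
q=proj(S,np.array([[0,-12,80],[0,16,80],[0,-40,80],[0,-40,104],[0,16,104],[24,16,80]])/1000@W.T+[.5576,-.2898,0]);print((q-[75,170]+.5)*5.5)
E
```

```text
[ 0.55026231 -0.1908038   0.0631739 ] [ 0.91560399 22.41648447  9.81439544] -0.00043103965585297623 4.683648768883519 [-0.001  0.013 -1.   ]
TCP in winder mm [ 0.91468082 99.26354721 63.17390421]
tool shift cm [ 0.11573482 -0.09132981  0.1279717 ]
[[240.60957136 202.54935231]
 [311.71961849 202.23361224]
 [169.34417096 202.86531277]
 [147.98434014 169.31558879]
 [293.68953091 168.726375  ]
 [300.57530986 253.67848382]]
```

View pics/v6.png

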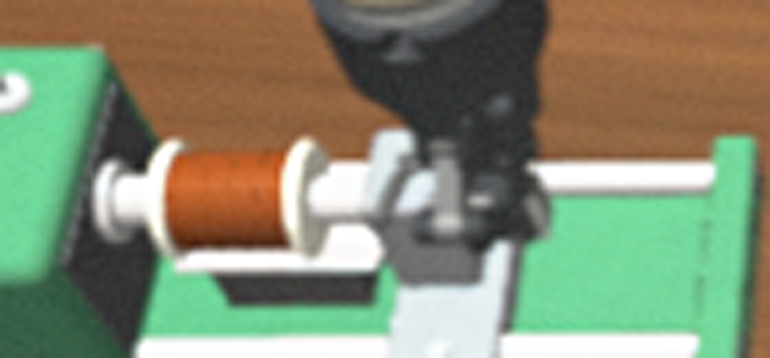

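Emit:
drive_tool --pt "0 0 -0.3 0 0" --pt "0 0 -0.5 0 0" --pt "0 0 -1 0 0" --pt "0 0 -1.5 0 0" --pt "0 0 -1.5 0 0" --pt "-1 0 -1 0 0" --pt "-3 0 0 0 0" --pt "-4 0 0 0 0" --pt "-4 0 -2 0 0" --pt "0 0 -3 0 0"

```text
time: 17.85
eef_pos: [0.5447, -0.0911, 0.1908]
tcp_rot: [0.481, 0.515, -0.477, 0.525]
contact_force: [1.1, 0.2, 1.1]
opening: 0.001
```

```bash
python3 w.py "[0,98,62]"
python3 - <<'E'
from h import *
a=.0832;W=np.array([[np.cos(a),-np.sin(a),0],[np.sin(a),np.cos(a),0],[0,0,1]])
ims=[]
for n,(u,v) in (('scene',(75,170)),('top',(360,165))):
    c=cam(n,n+'7')
    for tag,fr in (('now',c['frame']),('rest',cv2.imread(f'pics/{n[0]}5.png')[:,:,::-1])):
        h=cv2.cvtColor(np.ascontiguousarray(fr),cv2.COLOR_RGB2HSV)
        roi=np.zeros(h.shape[:2],bool);roi[v:v+65,u:u+70]=1
        m=(h[...,0]<12)&(h[...,1]>150)&(h[...,2]>90)&roi
        nl,lab,st,ce=cv2.connectedComponentsWithStats(m.astype(np.uint8));k=1+st[1:,4].argmax()
        print(n,tag,st[k],ce[k])
        yy,xx=np.nonzero(lab==k);print('  slope',np.polyfit(xx,yy,1)[0])
    for L in ([0,-12,80],[0,-12,77],[0,-2,77]): print(L,proj(c,W@np.array(L)/1000+[.5576,-.2898,0]))
    ims.append(cv2.resize(c['frame'][v:v+60,u:u+140,::-1],None,fx=5,fy=5,interpolation=cv2.INTER_CUBIC))
cv2.imwrite('pics/v7.png',np.vstack(ims))
E
```

```text
[ 0.54474436 -0.09114345  0.19077782] [1.11348128 0.24464878 1.08981697] 0.0011013403624966322 4.664584063922823 [ 0.014 -0.005 -1.   ]
TCP in winder mm [  3.69799248 199.03772931 190.77781567]
tool shift cm [12.93724953 -0.52279008 10.02070368]
scene now [105 197  22  18 316] [115.74683544 205.0664557 ]
  slope -0.03461609151546363
scene rest [110 197  22  17 305] [119.99016393 205.35081967]
  slope -0.06019867351797363
[0, -12, 80] [[118.24719479 206.32715497]]
[0, -12, 77] [[118.68326056 207.06993002]]
[0, -2, 77] [[123.29079896 207.04926664]]
top now [402 187  16  13 184] [409.39673913 193.04347826]
  slope -0.010431054629264774
top rest [398 188   7  13  65] [400.87692308 193.49230769]
  slope -0.30853328173372246
[0, -12, 80] [[408.40462273 193.48515011]]
[0, -12, 77] [[408.05080182 193.65776558]]
[0, -2, 77] [[404.18633018 194.00841383]]
```

View pics/v7.png

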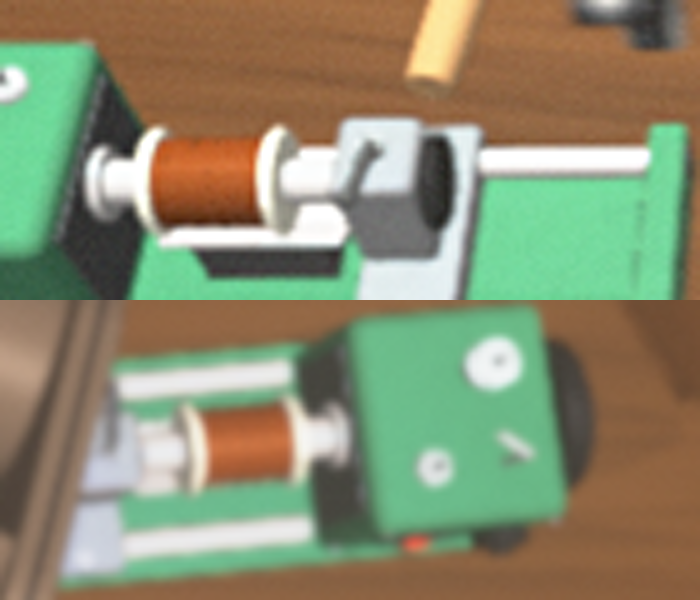

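Run:
```python
from h import *
a=.0832;W=np.array([[np.cos(a),-np.sin(a),0],[np.sin(a),np.cos(a),0],[0,0,1]])
S=cam('scene');A=cv2.imread('pics/s5.png').astype(np.float32);B=cv2.imread('pics/scene7.png').astype(np.float32)
O=np.array([.5576,-.2898,0])
def sub(A,B,x,y,w,h,r=(22,3)):
    s=8;a8=cv2.resize(A[y-2:y+h+2,x-2:x+w+2],None,fx=s,fy=s,interpolation=cv2.INTER_CUBIC)[2*s:-2*s,2*s:-2*s]
    b8=cv2.resize(B[y-r[1]:y+h+r[1],x-r[0]:x+w+r[0]],None,fx=s,fy=s,interpolation=cv2.INTER_CUBIC)
    m=cv2.matchTemplate(b8,a8,cv2.TM_CCOEFF_NORMED);_,v,_,l=cv2.minMaxLoc(m);return l[0]/s-r[0],l[1]/s-r[1],v
# reel whole, upper thread edge, lower thread edge
print('reel',sub(A,B,106,196,34,20),'top edge',sub(A,B,112,193,18,9),'bottom edge',sub(A,B,112,209,18,8))
# tailstock block (scene crop4.2: 592-690 x 142-255)
print('tail',sub(A,B,171,193,22,28,(25,3)))
p=lambda L:proj(S,W@np.array(L)/1000+O)[0]
print('pred reel',p([0,-12,80])-p([0,-2,77]),'no lift',p([0,-12,77])-p([0,-2,77]))
for t in(55,58,60,62,64):print(t,p([0,130-t,90])-p([0,130,90]))
print('held travel now, reel u expected',p([0,-12,80]))
```

```text
reel (-4.25, -0.75, 0.9567165970802307) top edge (-4.375, -0.625, 0.9781407713890076) bottom edge (-4.125, -0.5, 0.9898399710655212)
tail (-25.0, -0.25, 0.4304485619068146)
pred reel [-5.04360416 -0.72211168] no lift [-4.6075384   0.02066337]
55 [-25.46598012   0.11052453]
58 [-26.85748867   0.11654132]
60 [-27.78531047   0.12055187]
62 [-28.71325262   0.12456191]
64 [-29.64131576   0.12857144]
held travel now, reel u expected [118.24719479 206.32715497]
```

```bash
python3 -c "
from h import *
print(sign_off(),readout.get_state()['time'])"
```

```text
the job is handed in; nothing more can be done
the job is handed in; nothing more can be done
```

The brown reel is in the winder, held between both cones, and the job is handed in at about 18 s of the 48 s allowed. No verdict is reported, so the checks below are my own.

**What I did:** I lifted the reel from its lane, lowered it into the V rest until I felt contact, and let go. Then, with the fingers shut, I pushed the tailstock pad until it stopped firm at about 22 N, and backed the arm well clear.

**Last checks:**
- **Lift:** comparing pictures before and after the push, the reel rose about 2 to 3 mm. That is in line with the 3 mm between the rest and the centre line.
- **Position along the axis:** the two cameras disagree by a few millimetres. The scene view puts the reel at −10 to −12 mm and the top view at about −14 mm, against a target of −12 mm.
- **Tailstock travel:** I estimate 72 to 76 mm, from the starting position plus 58 to 60 mm of push. It needs to be above 70 mm. The automatic image match for this failed because it ran to the edge of its search range, so the figure rests on the tool position, a hand-read pixel and the firm stop.
- **Other objects:** the arm touched nothing at the end. I saw no sign that anything else moved, but I did not measure the other reels or bench items at the end.

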